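# Drive the clamp wedge tight with the mallet

## Robot

A 6-joint arm with a two-finger parallel gripper is mounted at the origin on a cart in front of the work surface, level with it; the furniture and walls round the work are solid. World frame = base frame: x ahead of the robot, y to its left, z up, the work surface at z = 0. Lengths are in m, angles in rad, forces in N, time in s.
With the tool pointing down it reaches from about 0.375 to 0.9 m from the base axis. Payload 3.1 kg.
Tool frame: the origin (TCP) lies on the centre line of the jaws, within the pads' length; the fingertips stand 22 mm ahead of it and the grasp point (between the pads) lies 3 mm ahead of it; z points along the fingers, y is the line along which they close (so a half turn about z gives the same grasp; the last joint's range is limited). The gripper opens to 85 mm and grips with 20 to 120 N. Pads are 22 mm wide; open, the fingers measure 114 mm over their backs; the gripper's body (76 mm by 85 mm) begins 54 mm behind the grasp point. The pads swing forward as they close: fully open they stand 13 mm farther back than shut.
Start: joints at [-1.46, 0.527, 1.433, -0, 1.181, -0.178], TCP at [0.178, -0.599, 0.253] pointing down, gripper open.
Joint ranges: [-3.08, 3.08], [-0.75, 2.2], [0.22, 2.44], [-1.43, 4.57], [0, 2.65], [-2.85, 2.85]. Speed limits (rad/s): [2.79, 2.79, 3.14, 3.14, 3.14, 3.14].

## Interface

Orientations are given as a unit quaternion [x, y, z, w].
In Python, from station import manip, workorder, snapshot gives the robot as it stands (manip), with the cameras as plain functions and the job (workorder).
- The arm moves only by the tool drive_effector, called after "Call:" as name(argument=value, ...), one argument or row to a line, values as JSON. Schema: {"type":"object","properties":{"steps":{"type":"array","items":{"type":"array","prefixItems":[{"type":"array","items":{"type":"number"},"minItems":3,"maxItems":3},{"type":"number"},{"type":"number"}],"minItems":3,"maxItems":3},"minItems":1,"maxItems":20},"force":{"type":"number"},"only":{"type":"string"},"quiet":{"type":"boolean"},"lines":{"type":"string"}},"required":["steps"],"additionalProperties":false}. steps is a list of rows, 1 to 20 of them, each written [[dx, dy, dz], turn, opening]: dx, dy, dz in shares of 0.5 m (1.0 is 0.5 m), then a turn about the tool's z in a scale on which 1.0 is 2 rad, then the opening from 0.0 (shut) to 1.0 (fully open); each row is the pose to reach, as a shift and turn from the pose commanded when the call began, along the tool's axes at that moment; what a row does not reach only later rows make up. A row lasts 1/10 s, in which the tool goes at most 0.05 m and 0.15 rad, less where a joint would pass 70% of its speed; a pose out of reach is approached as far as the arm can. The fingers move at their own pace and stop on an object; force is the grip in N (left out, the last holds). Time passes only in rows, so rows that do not move let the fingers close. The tool returns the time, the measured TCP pose, the force, the opening and the grip force at its end. only (a regular expression) keeps the lines of the reply that match it, lines (a string "A,B") keeps lines A to B, and quiet returns only ok. A shift or turn number past 1, either way, is cut back to 1. Input that does not fit is refused with a message, and nothing moves.
- manip.sense(): the state, without advancing time (a new reading comes with each control period).
- snapshot(name): name is "scene" or "top"; returns a dict with "pixels" (480x640x3 uint8, red, green, blue), "range_z" (480x640 float32, m along the optical axis (not along the pixel's ray), 0 where there is no reading), "fov_y" (degrees; the focal length in pixels is half the picture's height over the tangent of half this angle, whatever the lens; pixels are square), "cx", "cy" (the principal point, pixels), "R" (3x3) and "t" (3): a world point X has camera coordinates R X + t. Camera axes: x right, y down, z forward; pixel columns grow to the right and rows downward; lengths in m; the calibration is good to about 2 mm. A picture is of the moment at which its call begins.
- workorder.sign_off(): hands the job in; it is judged then, once.
The state is a dict: "t": time; "q": joint angles; "qd": joint speeds; "tau": joint torques, N m; "tcp_pos": TCP position; "tool_rot": TCP orientation; "force": force on the tool from outside, world axes, zero at the start; "ft_torque": the same for the moment, N m; "finger_gap": opening from 0.0 (shut) to 1.0 (fully open); "gripper_force": force on a finger pad.
Only numpy, scipy, OpenCV 4.12 (cv2) and the standard library are available. Lean on these libraries where they do the work, as an engineer would, in place of code of your own. Each camera call takes 0.05 s, during which the arm holds its last target. There are 200 camera calls.

## Task

The cigar mould lies loose on the clamping board. Pick up the wooden mallet and tap the pale wedge in, with at least two short taps and the mallet drawn clear between them, until the wedge will go no further and the mould is held tight against the fence. Touch the wedge only with the mallet, leave the other things alone, and lay the mallet back down flat on the bench, clear of the board.

Things in the scene. Friction and masses are not known exactly. Their poses are not given: they have to be found in the camera images.
- clamp_board: fixed reddish-brown wooden board 190 (x) x 236 (y) x 14 mm, origin on the bench under it (it spans x -87..102, y -110..126 mm). On it, dark wooden fence along the near edge, end stop across the +y end and slanted rail at the far side, tops 36 to 40 mm above the bench. Its +y is the direction in which the wedge is driven; +x points from fence to rail
- fence: fixed dark wooden strip 24 (x) x 226 (y) x 22 mm on the board; its face toward the mould is at x = -61 mm in the board's frame
- mould: loose brown cigar mould half with ten scalloped grooves, 100 (x) x 200 (y) x 20 mm, 0.38 kg, lying on the board between fence and wedge; origin at the centre of its underside. Tight means 50 mm from origin to the fence's face
- wedge: loose pale wooden wedge, 160 long (y) x 26 mm high, 0.1 kg, on the board between mould and rail, tapering 1 in 8 from 32 mm wide at the tail (-y end) to 12 mm at the tip. Origin under its middle, 11 mm from its straight side; axes as the board's. Starts 20 to 38 mm short of tight; tight when its origin is at about y = -55 mm in the board's frame (within 4 mm)
- wedge_tail (a point): centre of the wedge's flat tail end, 32 wide x 26 mm high, to be struck in the +y direction; 80 mm behind the wedge's origin, 27 mm above the bench; projects about 25 mm beyond the board when tight. The wedge slides easily at first (some 2 to 8 N), then stops and holds itself by friction; last taps of 10 to 20 N set it well
- mallet: wooden mallet lying flat on the bench, 0.26 kg: square head 42 (x) x 80 (y) x 40 mm high, struck with either of its flat end faces at y = +/-40 mm; handle along -x, 22 mm wide and 22 mm high, from the head to a 40 mm thick round knob at x = -125 to -165 mm. Origin under the head's middle on the bench; centre line 20 mm higher
- mallet_head (a point): centre of the mallet's head, 20 mm above its underside
- mallet_grip (a point): point on the middle of the handle, 45 mm from the head's centre, good to grip firmly (40 to 60 N) across y from above (the head reaches to 21 mm from its centre)
- dish: fluted glass dish, 95 mm across, 32 mm high, bystander; origin at the centre of its underside
- weight: brass weight with a knob, 26 mm across, 43 mm high, bystander; origin at the centre of its underside
- scraper: scraper blade with wooden back, 38 x 64 x 8 mm, bystander; origin at the centre of its underside
- plug: turned wooden plug, 34 mm across, 40 mm high, bystander; origin at the centre of its underside

How it is judged:
On the way, in this order (a step that is already met when the one before it is completed fails the run):
1. the mallet is held in the gripper, off the bench (contact force between the fingers and mallet above 1 N and height (world z) of mallet above 0.004 m), for 0.1 s.
2. after a first tap the wedge has advanced at least 4 mm but is not yet tight (over 4 mm left), and the mallet's face is drawn back at least 8 mm from its tail (distance of wedge from where it was at the start of the episode above 0.004 m and y of wedge in the frame of clamp_board below -0.059 m and y of mallet_head in the frame of wedge_tail below -0.048 m), for 0.05 s.
3. the wedge is home and presses the mould against the fence with at least 4 N (y of wedge in the frame of clamp_board above -0.059 m and contact force between mould and fence above 4 N), for 0.1 s.
At the end, for the whole second after the job is handed in: the wedge is within 4 mm of its tight place, pressing the mould against the fence with at least 4 N, both lying down on the board (raised less than 4 mm); the mallet lies flat on the bench (within 0.15 rad), still, not touching board or wedge (all of step 3 and contact force between mould and wedge above 4 N and height (world z) of each of wedge, mould below 0.018 m and height (world z) of mallet between -0.006 and 0.006 m and angle between mallet's own z axis and vertical below 0.15 rad and linear speed of mallet below 0.02 m/s and contact force between mallet and clamp_board below 0.1 N and contact force between mallet and wedge below 0.1 N).
It fails at once if the fingers or the arm touch the wedge (contact force between any of the fingers, the arm and wedge above 0.5 N).
It fails at once if a bystander is moved more than 20 mm (distance of any of dish, weight, scraper, plug from where it was at the start of the episode above 0.02 m).
It also fails if it takes over 54 s, if anything falls off the work surface, if the arm or the gripper's body presses on something with over 40 N, if the wrist force passes 120 N, or if a joint passes its speed limit or range.

## Working session

There is one attempt and no reset: what is moved stays moved. The work goes in short steps, Python scripts to look and compute and a tool call to move; the robot and the scene stay as the last step left them, time stands still between calls to the robot, and variables do not carry over. Pictures are saved under pics/ and viewed, at most 10 in all, crops included, and the job is handed in when it is done.

```bash
ls; mkdir -p pics
```

Create h.py:
```python
import numpy as np, cv2
from station import manip, workorder, snapshot
def snap(n, save=None):
    s=snapshot(n)
    if save: cv2.imwrite('pics/'+save, s['pixels'][:,:,::-1])
    return s
def f(s): return 240/np.tan(np.radians(s['fov_y'])/2)
def ray(s,u,v,z):
    R=np.array(s['R']);t=np.array(s['t']);c=-R.T@t
    d=R.T@np.array([(u-s['cx'])/f(s),(v-s['cy'])/f(s),1]); return c+d*(z-c[2])/d[2]
def cloud(s):
    R=np.array(s['R']);t=np.array(s['t']);Z=s['range_z']
    v,u=np.mgrid[:480,:640]
    P=np.stack([(u-s['cx'])/f(s)*Z,(v-s['cy'])/f(s)*Z,Z],-1)
    W=(P-t)@R; W[Z==0]=np.nan; return W
```

Run:
```python
from h import *
for n in('scene','top'):
    s=snap(n,n+'0.png'); np.save(n+'0.npy',s,allow_pickle=True)
    print(n,s['fov_y'],-np.array(s['R']).T@s['t'],np.round(s['R'],3).tolist())
st=manip.sense(); print(st['t'],st['tcp_pos'],st['tool_rot'],st['force'])
```

```text
pics
station.py
scene 43.34842792019159 [0.11727015 0.95866783 0.78342942] [[-0.919, -0.395, -0.002], [-0.223, 0.523, -0.822], [0.326, -0.755, -0.569]]
top 43.179166056321755 [ 0.35684675 -0.02334419  1.38212326] [[0.018, -1.0, 0.003], [-0.988, -0.018, -0.156], [0.156, -0.0, -0.988]]
0.1 [ 0.17795469 -0.59848788  0.25239667] [ 9.89591190e-01  1.43903591e-01  2.70752725e-05 -1.01584262e-03] [0.70072196 0.88048187 0.20138759]
```

View pics/scene0.png

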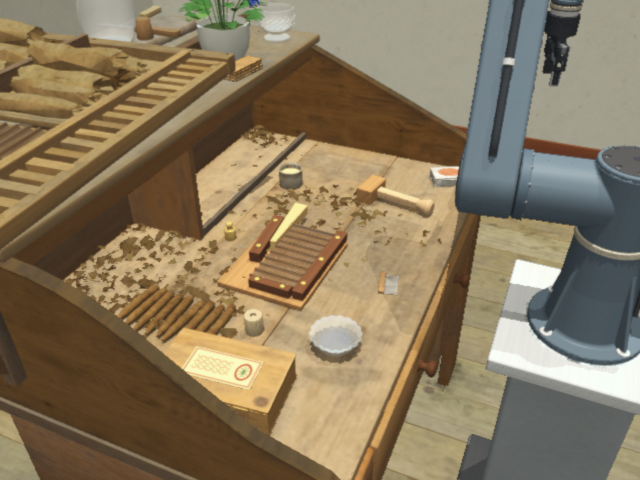

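View pics/top0.png

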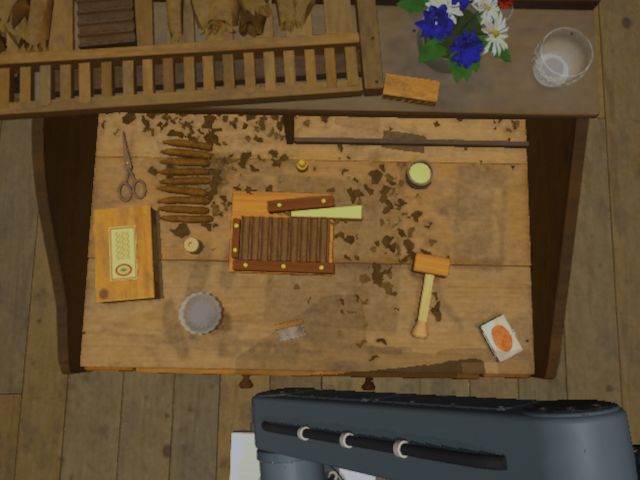

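The scene view shows the board in the middle with the pale wedge at (290,222) and the mallet head at (371,188), its handle running to (428,206). The top view shows the wedge tail at (362,212), the mallet head at (432,264), its knob at (420,330), the weight at (302,165) and the tin at (419,175).

Create meas.py:
```python
from h import *
def rect(P):
    (c,wh,a)=cv2.minAreaRect((P[:,:2]*1000).astype(np.float32)); return np.round(c,1),np.round(wh,1),round(a,2)
def blob(s,lo,hi,box):
    hsv=cv2.cvtColor(s['pixels'],cv2.COLOR_RGB2HSV); m=cv2.inRange(hsv,lo,hi)
    b=np.zeros_like(m); u0,v0,u1,v1=box; b[v0:v1,u0:u1]=1; m*=b
    n,l,st,_=cv2.connectedComponentsWithStats(m); k=1+np.argmax(st[1:,4]); return l==k
```

Run:
```python
from meas import *
T=np.load('top0.npy',allow_pickle=True).item(); S=np.load('scene0.npy',allow_pickle=True).item()
for s,pts in((T,dict(wedge=(340,212),head=(432,264),handle=(426,300),knob=(420,331),table=(385,300),fence=(283,266),board=(250,200),rail=(300,204))),
             (S,dict(wedge=(290,222),head=(371,188),handle=(400,200),knob=(427,206),table=(350,240),fence=(310,285)))):
    W=cloud(s); hsv=cv2.cvtColor(s['pixels'],cv2.COLOR_RGB2HSV)
    for k,(u,v) in pts.items(): print(k,hsv[v,u],np.round(W[v,u]*1000,1))
W=cloud(T)
# mallet by height
z=W[...,2]
for name,box,zl,zh in(('head',(405,245,460,282),.032,.06),('mallet',(405,245,460,345),.012,.06),('handle',(405,284,460,318),.012,.06)):
    u0,v0,u1,v1=box; q=W[v0:v1,u0:u1].reshape(-1,3); q=q[(q[:,2]>zl)&(q[:,2]<zh)]
    print(name,len(q),rect(q),np.round(np.median(q,0)*1000,1),np.round(np.percentile(q[:,2],[5,95])*1000,1))
```

```text
wedge [ 31 104 179] [640.3 -74.4  39.9]
head [ 17 191 176] [ 525.3 -280.2   43.9]
handle [ 24 112 178] [ 445.7 -267.5   35.6]
knob [ 18 137 179] [ 377.4 -252.3   43.8]
table [ 17 131 132] [ 446.6 -181.1   -3.6]
fence [ 31 172 179] [516.   51.4  33. ]
board [ 17 192 169] [670.7 133.   11.4]
rail [ 12 191 108] [656.9  16.3  40.8]
wedge [ 26  89 246] [630.5 -38.8  45.3]
head [ 17 129 234] [ 516.2 -252.7   43.9]
handle [ 17 110 141] [ 443.2 -258.2   24.2]
knob [ 18  96 226] [ 372.4 -240.    34.9]
table [ 19  80 182] [ 5.052e+02 -8.650e+01  1.000e-01]
fence [ 10 133  67] [505.5 130.   32.7]
head 680 (array([ 517., -278.]), array([80.6, 61.6]), 80.39) [ 525.6 -278.5   39.1] [34.1 43.7]
mallet 1537 (array([ 467.7, -276.9]), array([209. ,  92.9]), 3.01) [ 502.1 -266.    34.4] [16.8 42.6]
handle 376 (array([ 444. , -272.2]), array([35.3, 78.8]), 79.85) [ 444.  -264.5   29.8] [18.9 34.8]
```

Run:
```python
import cv2
a=cv2.imread('pics/top0.png')[140:350,220:470]; cv2.imwrite('pics/crop0.png',cv2.resize(a,None,fx=3,fy=2.85,interpolation=cv2.INTER_CUBIC)[:598])
```

```text
(no output)
```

View pics/crop0.png

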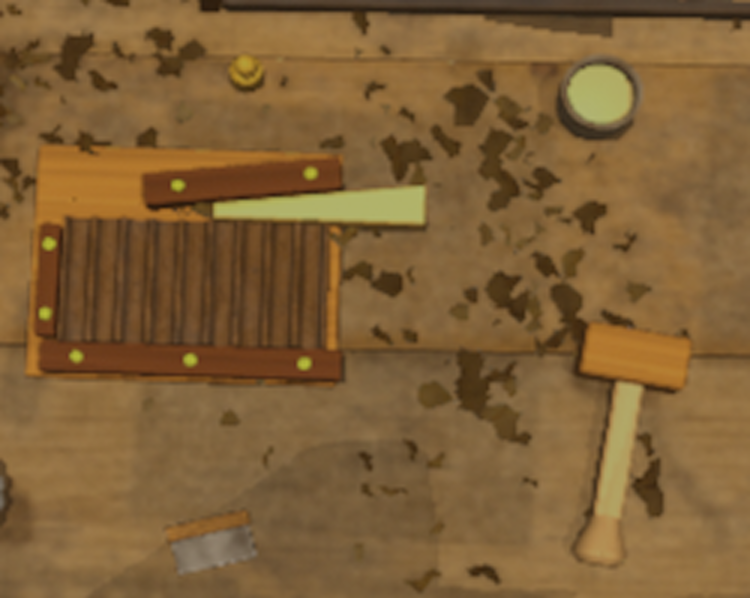

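The crop shows the wedge tail's edge at crop (425,185)-(425,227), the mallet head's corners at (588,322), (690,338), (683,390) and (578,375), and the handle from (628,385) to (600,560). The mallet is turned a few degrees from the board, and the path between its head and the wedge tail is clear.

Run:
```python
from meas import *
T=np.load('top0.npy',allow_pickle=True).item(); S=np.load('scene0.npy',allow_pickle=True).item()
def cast(s,uv,z): return np.array([ray(s,u,v,z) for u,v in uv])
def cont(m):
    c,_=cv2.findContours(m.astype(np.uint8),cv2.RETR_EXTERNAL,cv2.CHAIN_APPROX_NONE); c=max(c,key=cv2.contourArea); return c[:,0,:].astype(float)
def tri(a,b):
    A=[];B=[]
    for s,(u,v) in((T,a),(S,b)):
        R=np.array(s['R']);c=-R.T@np.array(s['t']);d=R.T@np.array([(u-s['cx'])/f(s),(v-s['cy'])/f(s),1]);d/=np.linalg.norm(d);M=np.eye(3)-np.outer(d,d);A.append(M);B.append(M@c)
    X=np.linalg.solve(A[0]+A[1],B[0]+B[1]); return np.round(X*1000,1)
vis=T['pixels'].copy(); vs=S['pixels'].copy()
for name,lo,hi,box,z in(('head',(10,165,130),(20,255,255),(405,245,460,285),.04),('handle',(21,85,110),(40,140,255),(405,275,445,322),.031),('wedge',(25,70,140),(40,150,255),(285,195,370,225),.04)):
    m=blob(T,lo,hi,box); c=cont(m); P=cast(T,c,z); print(name,m.sum(),rect(P),'bbox uv',c.min(0),c.max(0)); vis[m]=(255,0,0)
    r=cv2.boxPoints(cv2.minAreaRect((P[:,:2]*1000).astype(np.float32))); print(np.round(r,1).tolist())
    ap=cv2.approxPolyDP(c.astype(np.float32).reshape(-1,1,2),2.5,True)[:,0]; print('poly',ap.tolist(),np.round(cast(T,ap,z)[:,:2]*1000,1).tolist())
for name,lo,hi,box in(('head',(0,0,150),(40,140,255),(350,170,390,205)),('wedge',(20,60,150),(40,150,255),(265,195,315,250))):
    m=blob(S,lo,hi,box); c=cont(m); vs[m]=(255,0,0)
    ap=cv2.approxPolyDP(c.astype(np.float32).reshape(-1,1,2),2,True)[:,0]; print('S',name,m.sum(),ap.tolist(),np.round(cast(S,ap,.04)[:,:2]*1000,1).tolist())
a=cv2.resize(np.vstack([vis[190:340,280:470]]),None,fx=2,fy=2,interpolation=cv2.INTER_NEAREST)
b=cv2.resize(S['pixels'][165:255,255:445],None,fx=4,fy=4,interpolation=cv2.INTER_CUBIC)
o=np.zeros((300+300,760,3),np.uint8); o[:300,:380]=a; o[240:600,:760]=b; o[:240,380:]=cv2.resize(vs[165:255,255:445],(380,180))[0:180].repeat(1,0).__class__((240,380,3),np.uint8) if False else cv2.resize(vs[165:285,255:445],(380,240))
cv2.imwrite('pics/m1.png',o[:,:,::-1])
```

```text
head 626 (array([ 525.7, -282.8]), array([82.7, 40.4]), 80.65) bbox uv [414. 253.] [452. 275.]
[[499.1000061035156, -320.29998779296875], [538.9000244140625, -326.8999938964844], [552.2999877929688, -245.3000030517578], [512.5, -238.6999969482422]]
poly [[416.0, 254.0], [414.0, 269.0], [448.0, 274.0], [450.0, 259.0]] [[547.6, -245.4], [513.8, -240.7], [504.0, -316.3], [537.8, -321.2]]
handle 343 (array([ 452.3, -268.4]), array([ 16.7, 102.9]), 80.05) bbox uv [419. 275.] [433. 320.]
[[400.20001220703125, -267.70001220703125], [501.6000061035156, -285.5], [504.5, -269.0], [403.1000061035156, -251.1999969482422]]
poly [[432.0, 275.0], [426.0, 275.0], [419.0, 317.0], [426.0, 320.0]] [[502.1, -282.4], [501.9, -268.9], [408.2, -252.5], [401.9, -267.9]]
wedge 625 (array([642. , -42.8]), array([ 27.7, 158.3]), 1.07) bbox uv [291. 205.] [361. 217.]
[[626.7000122070312, 36.0], [629.5999755859375, -122.19999694824219], [657.2999877929688, -121.69999694824219], [654.2999877929688, 36.599998474121094]]
poly [[361.0, 206.0], [300.0, 210.0], [291.0, 214.0], [360.0, 217.0]] [[655.0, -121.7], [643.2, 16.0], [633.6, 36.1], [629.6, -119.6]]
S head 891 [[350.0, 170.0], [351.0, 198.0], [356.0, 196.0], [353.0, 193.0], [357.0, 188.0], [371.0, 191.0], [384.0, 180.0], [385.0, 186.0], [379.0, 187.0], [377.0, 191.0], [389.0, 197.0], [389.0, 170.0]] [[598.6, -324.3], [546.2, -196.0], [538.5, -209.3], [550.2, -219.5], [549.7, -245.6], [513.5, -245.4], [501.8, -309.0], [490.0, -281.6], [502.0, -271.3], [500.1, -251.1], [464.6, -235.7], [506.7, -363.4]]
S wedge 468 [[307.0, 205.0], [294.0, 202.0], [270.0, 241.0], [276.0, 241.0]] [[629.2, -126.3], [662.9, -126.5], [641.2, 37.1], [629.4, 32.1]]
```

View pics/m1.png

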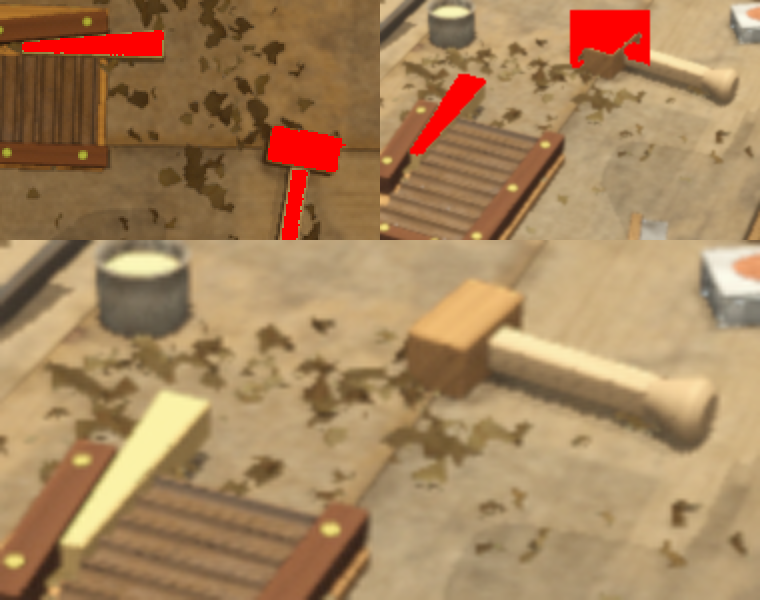

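The masks fit the wedge and the mallet in the top view. In the scene view the wedge mask is good but the head mask leaked, so I'll use hand-read corners there: (357.5,189), (371.5,193.8), (385.5,177.5) and (373.8,175). Next I'll check heights, the board's yaw and the wall.

Run:
```python
from meas import *
T=np.load('top0.npy',allow_pickle=True).item(); S=np.load('scene0.npy',allow_pickle=True).item()
def tri(a,b):
    A=[];B=[]
    for s,(u,v) in((T,a),(S,b)):
        R=np.array(s['R']);c=-R.T@np.array(s['t']);d=R.T@np.array([(u-s['cx'])/f(s),(v-s['cy'])/f(s),1]);d/=np.linalg.norm(d);M=np.eye(3)-np.outer(d,d);A.append(M);B.append(M@c)
    return np.round(np.linalg.solve(A[0]+A[1],B[0]+B[1])*1000,1)
print('head corners',tri((413.6,269.4),(371.5,193.8)),tri((415.6,253.5),(357.5,188.8)),tri((450.5,258.6),(373.8,174.9)),tri((448.4,274.5),(385.5,177.6)))
print('tail',tri((361.5,205.5),(294,201.6)),tri((361.5,217.4),(307.4,205)))
# fence mask
for nm,lo,hi,box in(('fence',(0,140,40),(13,255,140),(232,258,338,275)),('rail',(0,140,40),(13,255,140),(265,190,336,213))):
    m=blob(T,lo,hi,box); c,_=cv2.findContours(m.astype(np.uint8),0,cv2.CHAIN_APPROX_NONE); c=max(c,key=cv2.contourArea)[:,0]
    P=np.array([ray(T,u,v,.037) for u,v in c]); print(nm,m.sum(),rect(P),np.round(cv2.boxPoints(cv2.minAreaRect((P[:,:2]*1000).astype(np.float32)))).tolist())
for s in(T,S):
    W=cloud(s).reshape(-1,3); 
    for k,a in dict(wall=(.2,.9,-.75,-.4),back=(.8,1.1,-.4,.3)).items():
        q=W[(W[:,0]>a[0])&(W[:,0]<a[1])&(W[:,1]>a[2])&(W[:,1]<a[3])&(W[:,2]>.03)&(W[:,2]<.6)]
        if len(q):
            for x0 in np.arange(a[0],a[1],.1):
                r=q[abs(q[:,0]-x0-.05)<.05]
                if len(r): print(k,round(x0,2),len(r),np.round(r.min(0),3),np.round(r.max(0),3))
```

```text
head corners [ 512.  -241.    35.1] [ 548.5 -244.9   38.5] [ 536.2 -323.    40.2] [ 501.7 -316.7   43. ]
tail [ 657.6 -121.7   44.5] [ 627.5 -123.1   42.4]
fence 1041 (array([515.5,  51.2]), array([223.9,  25.3]), 89.02) [[501.0, -61.0], [526.0, -61.0], [530.0, 163.0], [505.0, 163.0]]
rail 673 (array([659.2,  15.5]), array([ 27.4, 148.2]), 7.21) [[636.0, 87.0], [655.0, -60.0], [682.0, -56.0], [663.0, 91.0]]
wall 0.2 229 [ 0.2  -0.54  0.03] [ 0.3   -0.425  0.599]
wall 0.3 1053 [ 0.3   -0.542  0.03 ] [ 0.4   -0.4    0.115]
wall 0.4 1402 [ 0.4   -0.542  0.03 ] [ 0.5   -0.419  0.157]
wall 0.5 1799 [ 0.5   -0.543  0.03 ] [ 0.6   -0.514  0.199]
wall 0.6 2207 [ 0.6   -0.542  0.03 ] [ 0.7   -0.513  0.242]
wall 0.7 3695 [ 0.7   -0.547  0.03 ] [ 0.8   -0.4    0.309]
wall 0.8 5152 [ 0.8   -0.548  0.03 ] [ 0.9   -0.4    0.387]
back 0.8 23115 [ 0.8  -0.4   0.03] [0.9   0.3   0.515]
back 0.9 11550 [ 0.9  -0.4   0.29] [1.   0.3  0.48]
wall 0.2 282 [ 0.2   -0.67   0.251] [ 0.215 -0.563  0.44 ]
wall 0.3 613 [ 0.343 -0.542  0.03 ] [ 0.4   -0.401  0.117]
wall 0.4 1481 [ 0.4   -0.546  0.03 ] [ 0.5   -0.426  0.16 ]
wall 0.5 1939 [ 0.5   -0.544  0.03 ] [ 0.6   -0.507  0.202]
wall 0.6 2367 [ 0.6   -0.547  0.03 ] [ 0.7   -0.507  0.242]
wall 0.7 3234 [ 0.7   -0.551  0.03 ] [ 0.8   -0.4    0.309]
wall 0.8 3223 [ 0.8  -0.55  0.03] [ 0.9   -0.4    0.388]
back 0.8 11062 [ 0.8  -0.4   0.03] [0.9   0.3   0.458]
back 0.9 11031 [ 0.9  -0.4   0.03] [1.   0.3  0.45]
back 1.0 3245 [ 1.    -0.4    0.031] [1.1   0.298 0.438]
```

Units first: shifts go in shares of 0.5 m and turns go in shares of 2 rad. So 0.383 m / 0.5 = 0.766, -0.2248 m / 0.5 = -0.4496, 0.456 rad / 2 = 0.228.

Call:
drive_effector(
  steps=[
    [[0.086,-0.05,0],0.05,1],
    [[0.172,-0.1,0],0.1,1],
    [[0.256,-0.15,0],0.15,1],
    [[0.34,-0.2,0],0.2,1],
    [[0.426,-0.25,0],0.228,1],
    [[0.51,-0.3,0],0.228,1],
    [[0.596,-0.35,0.06],0.228,1],
    [[0.68,-0.4,0.14],0.228,1],
    [[0.766,-0.4496,0.22],0.228,1],
    [[0.766,-0.4496,0.264],0.228,1],
    [[0.766,-0.4496,0.264],0.228,1],
    [[0.766,-0.4496,0.264],0.228,1],
  ],
  force=60,
)

```text
t: 1.3
tcp_pos: [0.4807, -0.2737, 0.1202]
tool_rot: [0.997, -0.083, -0.001, -0.001]
force: [0.1, -1.2, 0.0]
finger_gap: 0.997
gripper_force: 0.0
```

```bash
python3 -c "
from station import manip, workorder, snapshot
import numpy as np
from scipy.spatial.transform import Rotation as R
s=manip.sense();print(s['tcp_pos'],R.from_quat(s['tool_rot']).as_matrix().round(4).tolist(),s['force'],s['finger_gap'])"
```

```text
[ 0.480734   -0.27371891  0.1202075 ] [[0.9864, -0.1646, -0.0027], [-0.1646, -0.9864, 0.0018], [-0.0029, -0.0013, -1.0]] [ 0.1065647  -1.16955339  0.03435323] 0.9968005665570137
```

In the tool's units: 0.093 m / 0.5 = 0.186, 0.075 m / 0.5 = 0.15.

Call:
drive_effector(
  steps=[
    [[0,0,0.08],0,1],
    [[0,0,0.15],0,1],
    [[0,0,0.186],0,1],
    [[0,0,0.186],0,1],
    [[0,0,0.186],0,0],
    [[0,0,0.186],0,0],
    [[0,0,0.186],0,0],
    [[0,0,0.186],0,0],
    [[0,0,0.186],0,0],
    [[0,0,0.186],0,0],
    [[0,0,0.186],0,0],
    [[0,0,0.186],0,0],
  ],
  force=60,
)

```text
t: 2.5
tcp_pos: [0.4815, -0.2746, 0.0296]
tool_rot: [0.997, -0.083, 0.001, 0.0]
force: [-0.9, 0.9, 6.2]
finger_gap: 0.244
gripper_force: 60.0
```

In the tool's units: -0.06 m / 0.5 = -0.12, -0.04 m / 0.5 = -0.08.

Call:
drive_effector(
  steps=[
    [[0,0,-0.04],0,0],
    [[0,0,-0.08],0,0],
    [[0,0,-0.12],0,0],
    [[0,0,-0.12],0,0],
    [[0,0,-0.12],0,0],
  ],
)

```text
t: 3.0
tcp_pos: [0.481, -0.2743, 0.0883]
tool_rot: [0.997, -0.083, 0.0, 0.0]
force: [0.1, -0.0, -3.1]
finger_gap: 0.243
gripper_force: 59.3
```

Create mal.py:
```python
from meas import *
import sys
from scipy.spatial.transform import Rotation as Ro
st=manip.sense(); p=np.array(st['tcp_pos']); R=Ro.from_quat(st['tool_rot']).as_matrix()
print('tcp',p.round(4),'tool x',R[:,0].round(4),'gap',round(st['finger_gap'],3),'t',st['t'],st['force'])
for n in('top','scene'):
    s=snap(n,n+sys.argv[1]+'.png'); W=cloud(s).reshape(-1,3); L=(W-p)@R   # tool frame
    # head: 15..80mm along +tool x
    q=L[(L[:,0]>.019)&(L[:,0]<.08)&(abs(L[:,1])<.055)&(L[:,2]>-.03)&(L[:,2]<.05)&(W[:,2]>.012)]
    t=q[q[:,2]<np.percentile(q[:,2],20)+.006]
    print(n,len(q),'top-face rect (tool xy)',rect(t),'z',np.round(np.percentile(t[:,2],[5,50,95])*1000,1),
      'slope dz/dx,dy',np.round(np.linalg.lstsq(np.c_[t[:,:2],np.ones(len(t))],t[:,2],rcond=None)[0],3))
```

```bash
python3 mal.py 1
```

```text
tcp [ 0.481  -0.2743  0.0883] tool x [ 9.861e-01 -1.662e-01  1.000e-04] gap 0.243 t 3.0 [ 0.07725015 -0.01276208 -3.10244059]
top 109 top-face rect (tool xy) (array([ 53.7, -33.4]), array([30.2, 18.1]), 17.57) z [-12.8  -9.2  -5.7] slope dz/dx,dy [ 0.091 -0.045 -0.016]
scene 455 top-face rect (tool xy) (array([42.7, -3.8]), array([79.8, 43.1]), 88.39) z [-13.8 -11.1  -6.5] slope dz/dx,dy [-0.048 -0.025 -0.009]
```

View pics/scene1.png

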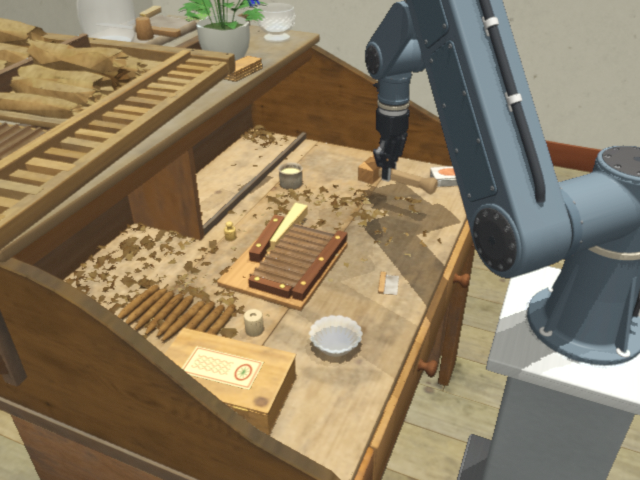

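The scene view shows the mallet lifted level, with its head at (370,170) beside the fingers and its knob at (428,185). Next I'll bring it behind the wedge tail, turned parallel to the board.

In the tool's units: -0.1042 m / 0.5 = -0.2084, 0.0999 m / 0.5 = 0.1998, -0.147 rad / 2 = -0.0735.

Call:
drive_effector(
  steps=[
    [[0.05,-0.052,0],-0.025,0],
    [[0.1,-0.104,0],-0.05,0],
    [[0.15,-0.156,0],-0.0735,0],
    [[0.1998,-0.2084,0],-0.0735,0],
    [[0.1998,-0.2084,0.05],-0.0735,0],
    [[0.1998,-0.2084,0.1034],-0.0735,0],
    [[0.1998,-0.2084,0.1034],-0.0735,0],
    [[0.1998,-0.2084,0.1034],-0.0735,0],
  ],
)

```text
t: 3.9
tcp_pos: [0.5959, -0.1879, 0.0351]
tool_rot: [1.0, -0.01, -0.002, -0.001]
force: [-0.4, 0.5, -2.5]
finger_gap: 0.247
gripper_force: 59.3
```

```bash
python3 mal.py 2
```

Run:
```python
from meas import *
import cv2
a=cv2.imread('pics/scene2.png')[150:270,230:430]; b=cv2.imread('pics/top2.png')[180:290,280:480]
cv2.imwrite('pics/v2.png',np.vstack([cv2.resize(a,(560,336),interpolation=2),cv2.resize(b,(560,264),interpolation=2)]))
```

```text
tcp [ 0.5959 -0.1879  0.0351] tool x [ 0.9998 -0.0203 -0.0033] gap 0.247 t 3.9 [-0.42494392  0.45281423 -2.4897128 ]
top 13 top-face rect (tool xy) (array([ 57.6, -17.9]), array([13.6,  1.9]), 28.89) z [-14.4 -11.2  -6.6] slope dz/dx,dy [ 0.072  0.125 -0.013]
scene 445 top-face rect (tool xy) (array([43.7, -1.8]), array([81.1, 44.7]), 88.63) z [-16.5 -13.4  -9. ] slope dz/dx,dy [ 0.005 -0.036 -0.014]
```

View pics/v2.png

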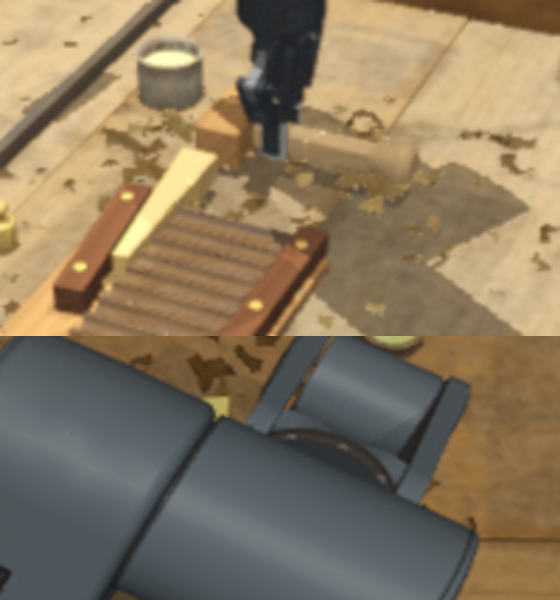

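The scene crop shows the mallet head at crop (222,130), square behind the wedge tail at (195,160) with a clear gap. In the top view the arm hides the mallet. First tap, about 11 mm of push.

In the tool's units: -0.036 m / 0.5 = -0.072, -0.03 m / 0.5 = -0.06.

Call:
drive_effector(
  steps=[
    [[0,-0.024,0],0,0],
    [[0,-0.044,0],0,0],
    [[0,-0.06,0],0,0],
    [[0,-0.072,0],0,0],
    [[0,-0.072,0],0,0],
  ],
)

```text
t: 4.5
tcp_pos: [0.5977, -0.151, 0.0369]
tool_rot: [1.0, -0.009, -0.0, -0.0]
force: [-0.1, 0.7, -3.1]
finger_gap: 0.247
gripper_force: 59.3
```

Call:
drive_effector(
  steps=[
    [[0,0.02,0],0,0],
    [[0,0.05,0],0,0],
    [[0,0.05,0],0,0],
  ],
)

```text
t: 4.8
tcp_pos: [0.598, -0.1808, 0.0368]
tool_rot: [1.0, -0.011, 0.001, 0.001]
force: [0.6, -1.5, -2.3]
finger_gap: 0.243
gripper_force: 59.3
```

Create wd.py:
```python
from meas import *
import sys
s=snap('scene','scene'+sys.argv[1]+'.png')
m=blob(s,(20,60,150),(40,150,255),(255,195,315,260)); c,_=cv2.findContours(m.astype(np.uint8),0,cv2.CHAIN_APPROX_NONE); c=max(c,key=cv2.contourArea)
ap=cv2.approxPolyDP(c.astype(np.float32),2,True)[:,0]; print(m.sum(),ap.tolist(),np.round([ray(s,u,v,.04)[:2]*1000 for u,v in ap],1).tolist())
```

```bash
python3 wd.py 3
```

```text
451 [[303.0, 207.0], [293.0, 204.0], [268.0, 244.0], [272.0, 245.0]] [[634.1, -114.7], [661.2, -117.5], [640.0, 48.6], [630.5, 48.5]]
```

First tap done: the wedge moved about 10 mm and the mallet is drawn clear. I estimate about 20 mm still to go. Second tap, another 10 mm or so.

In the tool's units: -0.036 m / 0.5 = -0.072, -0.031 m / 0.5 = -0.062.

Call:
drive_effector(
  steps=[
    [[0,-0.024,0],0,0],
    [[0,-0.048,0],0,0],
    [[0,-0.062,0],0,0],
    [[0,-0.072,0],0,0],
    [[0,-0.072,0],0,0],
  ],
)

```text
t: 5.35
tcp_pos: [0.5978, -0.1398, 0.0366]
tool_rot: [1.0, -0.009, -0.0, -0.0]
force: [-0.0, 0.1, -2.8]
finger_gap: 0.244
gripper_force: 59.4
```

Call:
drive_effector(
  steps=[
    [[0,0.02,0],0,0],
    [[0,0.05,0],0,0],
    [[0,0.05,0],0,0],
  ],
)

```text
t: 5.65
tcp_pos: [0.5983, -0.1699, 0.0369]
tool_rot: [1.0, -0.011, 0.001, 0.001]
force: [0.1, 0.3, -2.9]
finger_gap: 0.248
gripper_force: 59.4
```

```bash
python3 wd.py 4
```

```text
462 [[302.0, 210.0], [289.0, 208.0], [265.0, 246.0], [271.0, 247.0]] [[630.7, -102.0], [662.1, -98.0], [642.5, 57.6], [629.1, 55.8]]
```

In the tool's units: -0.032 m / 0.5 = -0.064, -0.029 m / 0.5 = -0.058.

Call:
drive_effector(
  steps=[
    [[0,-0.024,0],0,0],
    [[0,-0.048,0],0,0],
    [[0,-0.058,0],0,0],
    [[0,-0.064,0],0,0],
    [[0,-0.064,0],0,0],
  ],
)

```text
t: 6.2
tcp_pos: [0.5973, -0.1337, 0.0365]
tool_rot: [1.0, -0.009, -0.001, 0.0]
force: [-1.0, -1.0, -2.3]
finger_gap: 0.243
gripper_force: 59.4
```

Call:
drive_effector(
  steps=[
    [[0,-0.004,0],0,0],
    [[0,-0.004,0],0,0],
  ],
)

```text
t: 6.4
tcp_pos: [0.5977, -0.1322, 0.0365]
tool_rot: [1.0, -0.01, -0.0, 0.0]
force: [-1.0, -2.2, -2.4]
finger_gap: 0.244
gripper_force: 59.3
```

Call:
drive_effector(
  steps=[
    [[0,-0.004,0],0,0],
    [[0,-0.004,0],0,0],
  ],
)

```text
t: 6.6
tcp_pos: [0.5976, -0.1309, 0.0365]
tool_rot: [1.0, -0.01, -0.001, 0.0]
force: [-3.7, -4.8, -2.6]
finger_gap: 0.248
gripper_force: 59.4
```

In the tool's units: -0.002 m / 0.5 = -0.004.

Call:
drive_effector(
  steps=[
    [[0,-0.004,0],0,0],
    [[0,-0.004,0],0,0],
  ],
)

```text
t: 6.8
tcp_pos: [0.5975, -0.1295, 0.0366]
tool_rot: [1.0, -0.01, -0.001, 0.001]
force: [-3.9, -7.1, -1.7]
finger_gap: 0.246
gripper_force: 59.4
```

Call:
drive_effector(
  steps=[
    [[0,-0.004,0],0,0],
    [[0,-0.004,0],0,0],
  ],
)

```text
t: 7.0
tcp_pos: [0.5973, -0.1278, 0.0366]
tool_rot: [1.0, -0.01, -0.001, 0.001]
force: [-4.7, -7.3, -3.0]
finger_gap: 0.243
gripper_force: 59.5
```

Call:
drive_effector(
  steps=[
    [[0,-0.004,0],0,0],
    [[0,-0.004,0],0,0],
  ],
)

```text
t: 7.2
tcp_pos: [0.5972, -0.126, 0.0366]
tool_rot: [1.0, -0.01, -0.001, 0.001]
force: [-5.4, -8.9, -1.3]
finger_gap: 0.244
gripper_force: 59.5
```

In the tool's units: 0.03 m / 0.5 = 0.06, 0.015 m / 0.5 = 0.03.

Call:
drive_effector(
  steps=[
    [[0,0.03,0],0,0],
    [[0,0.06,0],0,0],
    [[0,0.06,0],0,0],
  ],
)

```text
t: 7.5
tcp_pos: [0.5991, -0.157, 0.0369]
tool_rot: [1.0, -0.011, 0.002, 0.001]
force: [0.3, -0.4, -3.2]
finger_gap: 0.245
gripper_force: 59.6
```

```bash
python3 wd.py 5; python3 mal.py 5
```

```text
459 [[299.0, 212.0], [288.0, 210.0], [263.0, 250.0], [267.0, 251.0], [300.0, 214.0]] [[633.4, -91.5], [660.4, -89.3], [639.6, 71.9], [630.2, 71.8], [627.7, -84.7]]
tcp [ 0.5985 -0.1558  0.0368] tool x [ 0.9997 -0.0224  0.0019] gap 0.245 t 7.55 [ 1.98048765e-01  8.98950370e-04 -2.03362229e+00]
top 21 top-face rect (tool xy) (array([ 54.2, -25.3]), array([16.2,  0.9]), 23.71) z [-12.7  -9.3  -5.7] slope dz/dx,dy [-2.467  6.283  0.285]
scene 464 top-face rect (tool xy) (array([42.5, -3.9]), array([81.1, 41.9]), 89.0) z [-14.7 -11.9  -7.5] slope dz/dx,dy [ 0.004 -0.029 -0.012]
```

In the tool's units: -0.03 m / 0.5 = -0.06, -0.027 m / 0.5 = -0.054.

Call:
drive_effector(
  steps=[
    [[0,-0.024,0],0,0],
    [[0,-0.044,0],0,0],
    [[0,-0.054,0],0,0],
    [[0,-0.06,0],0,0],
    [[0,-0.06,0],0,0],
  ],
)

```text
t: 8.15
tcp_pos: [0.5974, -0.1242, 0.0366]
tool_rot: [1.0, -0.009, -0.001, 0.001]
force: [-3.4, -2.8, -2.4]
finger_gap: 0.243
gripper_force: 59.6
```

Call:
drive_effector(
  steps=[
    [[0,-0.006,0],0,0],
    [[0,-0.006,0],0,0],
  ],
)

```text
t: 8.35
tcp_pos: [0.5974, -0.1239, 0.0367]
tool_rot: [1.0, -0.009, -0.001, 0.002]
force: [-5.4, -11.6, -2.5]
finger_gap: 0.245
gripper_force: 59.6
```

Call:
drive_effector(
  steps=[
    [[0,-0.006,0],0,0],
    [[0,-0.006,0],0,0],
  ],
)

```text
t: 8.55
tcp_pos: [0.5973, -0.1236, 0.0367]
tool_rot: [1.0, -0.009, -0.001, 0.004]
force: [-7.0, -19.6, -3.5]
finger_gap: 0.242
gripper_force: 59.7
```

It has stopped: the force climbs to 20 N with no advance. I'll draw back and set it with one more tap of the same size.

In the tool's units: 0.03 m / 0.5 = 0.06, 0.015 m / 0.5 = 0.03.

Call:
drive_effector(
  steps=[
    [[0,0.03,0],0,0],
    [[0,0.06,0],0,0],
    [[0,0.06,0],0,0],
    [[0,0.024,0],0,0],
    [[0,0.006,0],0,0],
    [[0,0,0],0,0],
    [[0,0,0],0,0],
  ],
)

```text
t: 9.25
tcp_pos: [0.5978, -0.1233, 0.0369]
tool_rot: [1.0, -0.008, -0.0, 0.005]
force: [-7.0, -22.2, -2.8]
finger_gap: 0.243
gripper_force: 60.5
```

Call:
drive_effector(
  steps=[
    [[0,0.03,0],0,0],
    [[0,0.08,0],0,0],
    [[0,0.08,0],0,0],
  ],
)

```text
t: 9.55
tcp_pos: [0.5984, -0.1597, 0.0368]
tool_rot: [1.0, -0.011, 0.001, 0.0]
force: [0.1, -0.2, -1.8]
finger_gap: 0.248
gripper_force: 61.0
```

```bash
python3 wd.py 6
python3 -c "
import cv2
a=cv2.imread('pics/scene6.png')[165:315,210:410];cv2.imwrite('pics/v6.png',cv2.resize(a,(800,600),interpolation=2))"
```

```text
468 [[288.0, 210.0], [264.0, 246.0], [265.0, 252.0], [300.0, 214.0]] [[660.4, -89.3], [644.4, 58.4], [632.4, 76.5], [627.7, -84.7]]
```

View pics/v6.png

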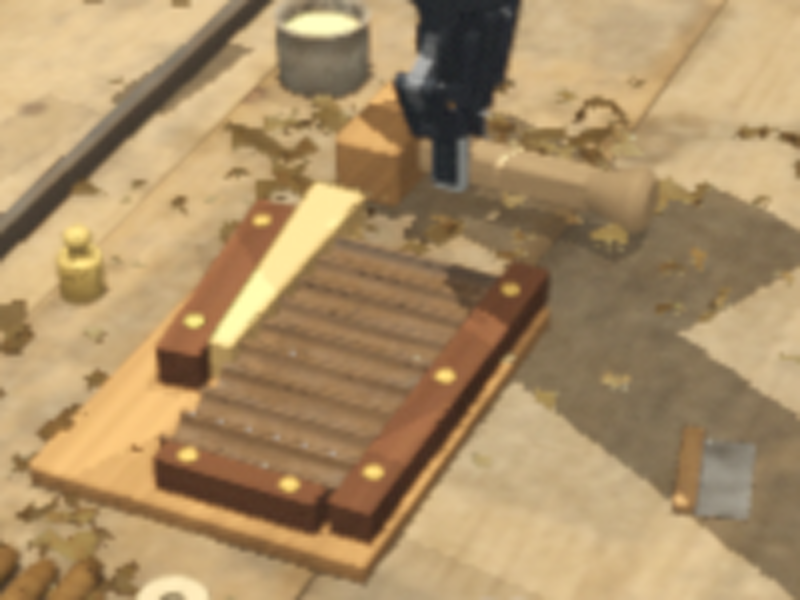

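The picture shows the wedge seated between rail and mould at crop (285,260), the mould against the fence, and the mallet clear at (375,150). Next I'll lay the mallet down near where it came from.

In the tool's units: 0.1186 m / 0.5 = 0.2372, -0.1148 m / 0.5 = -0.2296.

Call:
drive_effector(
  steps=[
    [[-0.02,0.06,-0.03],0,0],
    [[-0.08,0.12,-0.03],0,0],
    [[-0.15,0.18,-0.03],0,0],
    [[-0.2296,0.2372,-0.03],0,0],
    [[-0.2296,0.2372,-0.01],0,0],
    [[-0.2296,0.2372,0.006],0,0],
    [[-0.2296,0.2372,0.006],0,0],
    [[-0.2296,0.2372,0.012],0,0],
    [[-0.2296,0.2372,0.012],0,0],
  ],
)

```text
t: 10.5
tcp_pos: [0.4814, -0.2734, 0.0303]
tool_rot: [1.0, -0.009, 0.0, -0.0]
force: [-0.0, -0.7, -1.4]
finger_gap: 0.246
gripper_force: 61.1
```

Call:
drive_effector(
  steps=[
    [[0,0,0.002],0,0],
    [[0,0,0.002],0,0],
  ],
)

```text
t: 10.7
tcp_pos: [0.481, -0.2743, 0.0298]
tool_rot: [1.0, -0.01, 0.0, 0.0]
force: [0.0, 0.7, -2.0]
finger_gap: 0.244
gripper_force: 61.1
```

In the tool's units: 0.001 m / 0.5 = 0.002.

Call:
drive_effector(
  steps=[
    [[0,0,0.002],0,0],
    [[0,0,0.002],0,0],
    [[0,0,0.002],0,0],
  ],
)

```text
t: 11.0
tcp_pos: [0.4809, -0.2744, 0.0296]
tool_rot: [1.0, -0.01, 0.001, 0.0]
force: [-0.0, 2.9, 5.4]
finger_gap: 0.244
gripper_force: 62.2
```

Call:
drive_effector(
  steps=[
    [[0,0,0],0,0.3],
    [[0,0,0],0,0.5],
    [[0,0,0],0,0.8],
    [[0,0,0],0,1],
    [[0,0,0],0,1],
    [[0,0,0],0,1],
    [[0,0,-0.04],0,1],
    [[0,0,-0.1],0,1],
    [[0,0,-0.2],0,1],
    [[0,0,-0.3],0,1],
    [[0,0,-0.3],0,1],
    [[0,0,-0.3],0,1],
  ],
  force=20,
)

```text
t: 12.2
tcp_pos: [0.4809, -0.2751, 0.1801]
tool_rot: [1.0, -0.01, 0.001, 0.001]
force: [1.1, 0.3, -0.1]
finger_gap: 1.001
gripper_force: 0.0
```

Call:
drive_effector(
  steps=[
    [[-0.08,0.08,0],0,1],
    [[-0.16,0.16,0],0,1],
    [[-0.2,0.24,0],0,1],
    [[-0.2,0.24,0],0,1],
    [[-0.2,0.24,0],0,1],
  ],
)

```text
t: 12.7
tcp_pos: [0.3765, -0.3932, 0.1768]
tool_rot: [1.0, -0.012, -0.001, -0.002]
force: [0.9, 1.2, 0.1]
finger_gap: 1.0
gripper_force: 0.0
```

Run:
```python
from h import *
a=snap('top')['pixels'];s=snap('scene')
b=s['pixels']; W=cloud(s)
o=np.vstack([a[150:350,170:470],b[150:350,210:510]]); cv2.imwrite('pics/end.png',cv2.resize(o,(450,600))[:,:,::-1])
```

```text
(no output)
```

View pics/end.png

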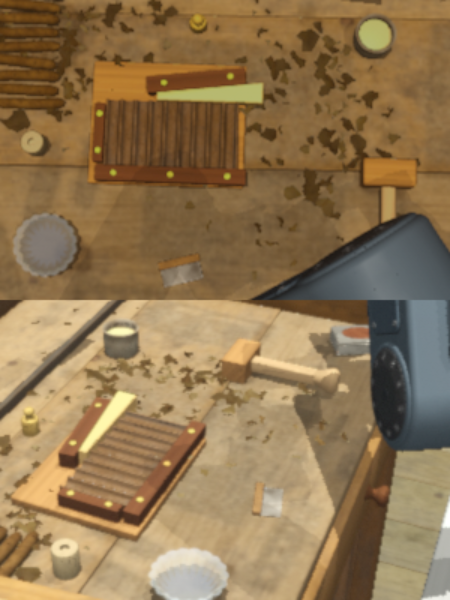

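Both views show the mallet flat on the bench, with its head at (390,172) in the upper picture. The wedge tail stands about 26 mm beyond the board, which matches the tight position, and the bystanders haven't moved.

```bash
python3 -c "
from station import manip, workorder, snapshot
print(workorder.sign_off())"
```

```text
the job is handed in; nothing more can be done
None
```

The wedge is driven home with five taps, the last two stopping dead at about 20 N, the mould sits tight against the fence, the mallet lies flat on the bench clear of the board, and the job is handed in; the sign-off returned no verdict.

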